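# Set the glass shakers on their own saucers

### The arm

A 6-joint arm with a two-finger parallel gripper is mounted at the origin on the work surface. World frame = base frame: x ahead of the robot, y to its left, z up, the work surface at z = 0. Lengths are in mm, angles in rad, forces in N, time in s.
With the tool pointing down it reaches from about 275 to 825 mm from the base axis. Payload 5.2 kg.
Tool frame: the origin (TCP) lies between the finger pads; the fingertips stand 14 mm ahead of it and the grasp point (between the pads) lies 5 mm behind it; z points along the fingers, y is the line along which they close (so a half turn about z gives the same grasp; the last joint's range is limited). The gripper opens to 93 mm and grips with 3 to 60 N. Pads are 15 mm wide; open, the fingers measure 128 mm over their backs; the gripper's body (75 mm by 188 mm) begins 65 mm behind the grasp point.
Start: joints at [-1.448, 0.259, 1.535, -0, 1.348, -0.203], TCP at [176.058, -521.065, 212.353] pointing down, gripper open.
Joint ranges: [-3.14, 3.14], [-0.91, 2.08], [0.19, 2.58], [-1.22, 4.36], [0.22, 2.71], [-3.12, 3.12]. Speed limits (rad/s): [2.57, 2.57, 3.14, 3.14, 3.14, 3.14].

### API

Orientations are given as a unit quaternion [x, y, z, w].
In Python, from bench import r gives the robot as it stands.
- The arm moves only by the tool move_arm, never from a script. Its argument "moves" is a list that holds one entry, the list of rows, each a list of 4 numbers: the shift along the tool's x, y, z in cm, then the turn about the tool's z in rad. In form: [[[dx, dy, dz, roll], ...]]. A call has 1 to 10 rows; each row shifts and turns the commanded pose from where the row before left it, along the tool's axes as they then stand; what a row does not reach is not made up. A row lasts 1/8 s, in which the tool goes at most 62.5 mm and 10.7 degrees, less where a joint would pass 70% of its speed; a pose out of reach is approached as far as the arm can. A call with a gripper value outside its range is refused whole. "gripper" is the opening in per cent of the stroke, from 0 (shut) to 100 (fully open), set as the call begins (left out, the last holds). The fingers move at their own pace and stop on an object; "grip_force" is the grip in N (left out, the last holds). Time passes only in rows, so rows that do not move let the fingers close. It gives the time, the measured TCP pose, the force, the opening and the grip force at its end, in the units of the state.
- r.state(): the state, without advancing time (a new reading comes with each control period).
- r.read_camera(name): name is "scene" or "side" or "wrist"; returns (picture, depth): 400x640x3 uint8, red, green, blue; 400x640 float32, mm along the optical axis (not along the pixel's ray), 0 where there is no reading.
- r.camera_params(name): a dict with "fovy" (degrees; the focal length in pixels is half the picture's height over the tangent of half this angle, whatever the lens; pixels are square), "cx", "cy" (the principal point, pixels), "dist_coeffs" ([k1, k2, p1, p2, k3] as OpenCV has them; the pictures are not rectified), "camera_from_world" (4x4, takes a point from world to camera coordinates). Camera axes: x right, y up, looking along -z (the intrinsics and any distortion apply to the point x, -y, -z); pixel columns grow to the right and rows downward; lengths in mm; the calibration is good to about 2 mm. A picture is of the moment at which its call begins: read the wrist's pose just before it. camera_params takes no time and is no camera call; for the wrist camera it gives the pose at the moment of the call.
- r.finish_job(): hands the job in; it is judged then, once.
The state is a dict: "t": time; "q": joint angles; "joint_velocities": joint speeds; "joint_torque": joint torques, N m; "tool_pos": TCP position; "tcp_rot": TCP orientation; "force": force on the tool from outside, world axes, zero at the start; "wrist_torque": the same for the moment, N m; "width": finger opening in mm; "grip_force": force on a finger pad.
Only numpy, scipy, OpenCV 4.12 (cv2) and the standard library are available. Lean on these libraries where they do the work, as an engineer would, in place of code of your own. Each camera call takes 0.05 s, during which the arm holds its last target. There are 200 camera calls.

### The job

Four glass shakers of different sizes and four rimmed bamboo saucers stand scattered on the counter. Set each shaker gently, without dropping it, upright on the saucer that matches it in size (smallest shaker on smallest saucer, and so on up to the largest), flat inside the rim. Do not tip a shaker over, and leave the ceramic sugar pot and the steel sauce dish where they are.

Things in the scene. Friction and masses are not known exactly. Their poses are not given: they have to be found in the camera images.
- shaker_tiny_mid (a point): Centre (half-way up, 30 mm above its underside) of the smallest of four loose, upright clear-glass shakers, a plain upright cylinder 30 mm in diameter and 60 mm tall, about 60 g. The lowest 44 mm are glass, the rest is a slightly narrower steel twist top with holes, screwed fast. z points up.
- shaker_small_mid (a point): Centre (half-way up, 34 mm above its underside) of the second smallest of four loose, upright clear-glass shakers, a plain upright cylinder 40 mm in diameter and 68 mm tall, about 110 g. The lowest 50 mm are glass, the rest is a slightly narrower steel twist top with holes, screwed fast. z points up.
- shaker_medium_mid (a point): Centre (half-way up, 39.5 mm above its underside) of the second largest of four loose, upright clear-glass shakers, a plain upright cylinder 50 mm in diameter and 79 mm tall, about 190 g. The lowest 58 mm are glass, the rest is a slightly narrower steel twist top with holes, screwed fast. z points up.
- shaker_large_mid (a point): Centre (half-way up, 45 mm above its underside) of the largest of four loose, upright clear-glass shakers, a plain upright cylinder 60 mm in diameter and 90 mm tall, about 300 g. The lowest 67 mm are glass, the rest is a slightly narrower steel twist top with holes, screwed fast. z points up.
- saucer_tiny: The smallest of four round bamboo saucers, each with a low raised rim, fixed to the counter; it belongs to the smallest (30 mm) shaker. Outer diameter 60 mm, inside the rim 50 mm; rim top 8 mm and flat inner floor 3 mm above the counter. Origin: centre of its underside, on the counter; z up.
- saucer_small: The second smallest of four round bamboo saucers, each with a low raised rim, fixed to the counter; it belongs to the second smallest (40 mm) shaker. Outer diameter 70 mm, inside the rim 60 mm; rim top 8 mm and flat inner floor 3 mm above the counter. Origin: centre of its underside, on the counter; z up.
- saucer_medium: The second largest of four round bamboo saucers, each with a low raised rim, fixed to the counter; it belongs to the second largest (50 mm) shaker. Outer diameter 80 mm, inside the rim 70 mm; rim top 8 mm and flat inner floor 3 mm above the counter. Origin: centre of its underside, on the counter; z up.
- saucer_large: The largest of four round bamboo saucers, each with a low raised rim, fixed to the counter; it belongs to the largest (60 mm) shaker. Outer diameter 90 mm, inside the rim 80 mm; rim top 8 mm and flat inner floor 3 mm above the counter. Origin: centre of its underside, on the counter; z up.
- pot_mid (a point): Centre (35 mm above its underside) of a white ceramic sugar pot with blue lid, 48 mm in diameter, 72 mm tall, loose; not a glass shaker, stays where it is.
- dish_mid (a point): Centre (14 mm above its underside) of an empty open round steel sauce dish, 50 mm across, 28 mm high, loose; stays where it is.
There are look-alikes about, which are no part of the job. What is shaped like the part that bears shaker_small_mid but purple is not meant. Leave any pink look-alike of the part that bears shaker_tiny_mid alone.

How it is judged (in metres and radians):
At the end, for the whole second after the job is handed in: Each of the four shakers stands inside the rim of the saucer of its own size rank: axis within 12.5 mm of the saucer's centre (the rim allows about 10), underside within 3 mm of the saucer's floor, tilt under 0.08 rad, at rest and released (horizontal distance between shaker_tiny_mid and saucer_tiny below 0.0125 m and z of shaker_tiny_mid in the frame of saucer_tiny between 0.03 and 0.036 m and angle between each of shaker_tiny_mid, shaker_small_mid, shaker_medium_mid, shaker_large_mid's own z axis and vertical below 0.08 rad and linear speed of each of shaker_tiny, shaker_small, shaker_medium, shaker_large below 0.02 m/s and angular speed of each of shaker_tiny, shaker_small, shaker_medium, shaker_large below 0.2 rad/s and contact force between each of shaker_tiny, shaker_small, shaker_medium, shaker_large and the fingers below 0.1 N and horizontal distance between shaker_small_mid and saucer_small below 0.0125 m and z of shaker_small_mid in the frame of saucer_small between 0.034 and 0.04 m and horizontal distance between shaker_medium_mid and saucer_medium below 0.0125 m and z of shaker_medium_mid in the frame of saucer_medium between 0.0395 and 0.0455 m and horizontal distance between shaker_large_mid and saucer_large below 0.0125 m and z of shaker_large_mid in the frame of saucer_large between 0.045 and 0.051 m); the robot touches nothing.
It fails at once if a shaker is tipped over (tilted more than 45 degrees) (angle between any of shaker_tiny_mid, shaker_small_mid, shaker_medium_mid, shaker_large_mid's own z axis and vertical above 0.79 rad).
It fails at once if a shaker is dropped or thrown (faster than 0.65 m/s while not held: a fall of about 20 mm) ((contact force between shaker_tiny and the fingers below 0.1 N and linear speed of shaker_tiny above 0.65 m/s) or (contact force between shaker_small and the fingers below 0.1 N and linear speed of shaker_small above 0.65 m/s) or (contact force between shaker_medium and the fingers below 0.1 N and linear speed of shaker_medium above 0.65 m/s) or (contact force between shaker_large and the fingers below 0.1 N and linear speed of shaker_large above 0.65 m/s)).
It fails at once if a shaker is pressed onto its saucer with more than 60 N (contact force between shaker_tiny and saucer_tiny above 60 N or contact force between shaker_small and saucer_small above 60 N or contact force between shaker_medium and saucer_medium above 60 N or contact force between shaker_large and saucer_large above 60 N).
It fails at once if the sugar pot is moved more than 15 mm (distance of pot_mid from where it was at the start of the episode above 0.015 m).
It fails at once if the sauce dish is moved more than 15 mm (distance of dish_mid from where it was at the start of the episode above 0.015 m).
It also fails if it takes over 128 s, if anything falls off the work surface, if the arm or the gripper's body presses on something with over 40 N, if the wrist force passes 120 N, or if a joint passes its speed limit or range.

## Working session

There is one attempt and no reset: what is moved stays moved. The work goes in short steps, Python scripts to look and compute and a tool call to move; the robot and the scene stay as the last step left them, time stands still between calls to the robot, and variables do not carry over. Pictures are saved under pics/ and viewed, at most 14 in all, crops included, and the job is handed in when it is done.

Besides the shell and the picture viewer there is one more tool, called by a JSON object that holds its "name" and its "arguments". move_arm: Moves the arm, as the interface text tells. Its arguments: {"type":"object","properties":{"moves":{"type":"array"},"gripper":{"type":"number"},"grip_force":{"type":"number"}},"required":["moves"]}

```bash
mkdir -p pics; ls; python3 - <<'E'
from bench import r
import cv2,numpy as np
s=r.state();print(s['t'],s['tool_pos'],s['tcp_rot'],s['width'])
for n in ("scene","side","wrist"):
    p=r.camera_params(n);print(n,p['fovy'],p['cx'],p['cy'],p['dist_coeffs'],np.round(p['camera_from_world'],3).tolist())
    a,d=r.read_camera(n);cv2.imwrite(f'pics/{n}0.png',a[:,:,::-1]);np.savez(f'{n}0.npz',a=a,d=d,T=p['camera_from_world'])
E
```

```text
pics
0.0 [ 175.99573968 -520.48220636  211.50498791] [ 9.86761433e-01  1.62175817e-01  3.87582189e-05 -9.36130785e-04] 92.98021339069817
scene 52.10897457109053 321.3256438030222 204.51657976708864 [-0.00363621  0.          0.          0.          0.        ] [[0.203, 0.979, -0.001, -77.551], [-0.664, 0.138, 0.735, 285.214], [0.72, -0.149, 0.678, -1442.731], [0.0, 0.0, 0.0, 1.0]]
side 49.63792585954216 311.68190972867717 200.25309925578875 [0.03713406 0.         0.         0.         0.        ] [[-0.684, -0.729, 0.02, 324.416], [0.364, -0.317, 0.876, -246.142], [-0.632, 0.606, 0.483, -918.938], [0.0, 0.0, 0.0, 1.0]]
wrist 62.30103462775366 315.03619152875496 200.9267383076057 [-0.00089334  0.          0.          0.          0.        ] [[0.321, -0.947, -0.002, -548.298], [0.913, 0.31, -0.265, 31.067], [0.251, 0.083, 0.964, -392.241], [0.0, 0.0, 0.0, 1.0]]
```

View pics/scene0.png

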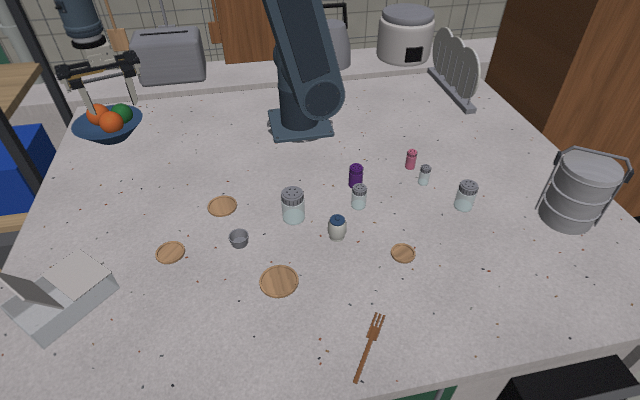

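View pics/side0.png

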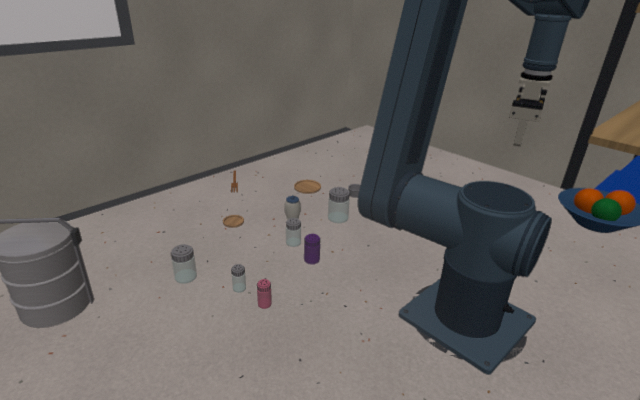

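The scene view shows the shakers: large at (293,205), small (359,197), tiny (425,175), medium (466,195). The saucers are at (403,253), (170,252), (222,206) and (279,281). The pot is at (337,228), the dish at (238,239) and the purple and pink decoys at (356,176) and (411,160). The side view shows the same shakers, partly blocking one another.

```bash
cat > h.py <<'E'
import numpy as np,cv2
from bench import r
def cam(n,T=None):
    p=r.camera_params(n);f=200/np.tan(np.radians(p['fovy']/2))
    return np.array([[f,0,p['cx']],[0,f,p['cy']],[0,0,1]]),np.array(p['dist_coeffs']),np.array(p['camera_from_world'] if T is None else T)
def rays(c,uv):
    K,D,T=c
    n=cv2.undistortPoints(np.float64(uv).reshape(-1,1,2),K,D)[:,0]
    v=np.c_[n[:,0],-n[:,1],-np.ones(len(n))]
    return -T[:3,:3].T@T[:3,3], v@T[:3,:3]
def plane(c,uv,z):
    o,v=rays(c,uv);return o+v*((z-o[2])/v[:,2])[:,None]
def cloud(c,d):
    vv,uu=np.nonzero(d>0);o,v=rays(c,np.c_[uu,vv])
    P=np.zeros(d.shape+(3,));P[vv,uu]=o+v*d[vv,uu][:,None];return P
E
python3 - <<'E'
from h import *
z=np.load('scene0.npz');c=cam('scene')
hsv=cv2.cvtColor(z['a'],cv2.COLOR_RGB2HSV);P=cloud(c,z['d'])
m=cv2.inRange(hsv,(8,70,60),(22,255,255))
m[:190]=0;m[310:]=0
for k in cv2.findContours(m,0,1)[0]:
    if cv2.contourArea(k)<150:continue
    h=cv2.convexHull(k)[:,0];W=plane(c,h,8)[:,:2].astype(np.float32)
    e=cv2.fitEllipse(W);print('saucer',h.mean(0).round(),np.round(e[0],1),np.round(e[1],1))
for nme in('scene','side'):
  z=np.load(nme+'0.npz');c=cam(nme);P=cloud(c,z['d'])
  b=((P[...,2]>14)&(P[...,2]<110)&(P[...,0]>200)&(P[...,0]<900)&(abs(P[...,1])<420)&(z['d']>0)).astype(np.uint8)
  n,l,s,_=cv2.connectedComponentsWithStats(b)
  for i in range(1,n):
    if s[i,4]<60:continue
    q=P[l==i];zt=np.percentile(q[:,2],97);t=q[q[:,2]>zt-5]
    print(nme,s[i],'top',round(zt,1),'ctr',((t.min(0)+t.max(0))/2)[:2].round(1),'mean',t.mean(0)[:2].round(1),'ext',np.ptp(q,axis=0)[:2].round(0),np.median(z['a'][l==i],axis=0))
E
```

```text
saucer [276. 281.] [ 666.7 -158.8] [88. 92.]
saucer [400. 252.] [644.8 148.7] [59.3 64.9]
saucer [170. 252.] [ 527.6 -407.6] [68.8 73.2]
saucer [ 13. 223.] [ 337.2 -825.5] [ 70.6 105.2]
saucer [222. 207.] [ 384.5 -278.6] [77.9 84.5]
saucer [626. 203.] [597.7 836.4] [ 86.9 130.4]
scene [406 149  12  19 166] top 62.3 ctr [319.  288.5] mean [319.5 288.8] ext [30. 30.] [137.  85. 103.]
scene [349 163  18  45 588] top 70.8 ctr [410.3  94.5] mean [415.4  94.3] ext [126.  54.] [ 94.  87. 111.]
scene [419 164  12  19 182] top 63.0 ctr [398.  299.4] mean [398.3 299.3] ext [27. 28.] [125.5 126.5 132.5]
scene [455 179  24  30 526] top 82.2 ctr [513.8 368.9] mean [515.8 367.6] ext [50. 48.] [125. 125. 132.]
scene [281 186  24  36 750] top 92.6 ctr [465.  -93.9] mean [465.8 -93.5] ext [57. 59.] [127. 128. 134.]
scene [328 214  19  26 392] top 68.2 ctr [554.8   4.1] mean [556.4   2.6] ext [43. 46.] [124. 124. 121.]
scene [228 228  21  19 196] top 31.4 ctr [ 526.1 -239.5] mean [ 526.7 -239.6] ext [53. 49.] [105.5 105.  111. ]
side [328 184  32  35 682] top 88.8 ctr [459.1 -87.5] mean [457.2 -86.8] ext [120. 203.] [107. 105. 104.]
side [284 196  17  21 289] top 64.8 ctr [550.8   7.4] mean [548.5   8.5] ext [45. 44.] [103. 100.  96.]
side [286 218  15  25 336] top 66.8 ctr [447.5  91.5] mean [448.1  92.3] ext [35. 40.] [108. 108. 106.]
side [304 234  16  26 379] top 67.3 ctr [362.8 106.7] mean [361.1 107.5] ext [39. 38.] [65. 44. 76.]
side [171 244  25  36 695] top 78.6 ctr [507.9 371.5] mean [507.4 372. ] ext [48. 48.] [106. 104. 104.]
side [231 264  15  24 289] top 59.3 ctr [393.3 302.3] mean [391.5 303.6] ext [31. 30.] [107. 105. 104.]
side [257 279  14  25 309] top 59.7 ctr [313.  292.1] mean [312.5 292.9] ext [28. 29.] [113.  68.  79.]
```

{"name": "move_arm", "arguments": {"moves": [[[0,0,0,0.163],[0,0,0,0.163],[3.6,-3.9,-0.6,0],[3.6,-3.9,-0.6,0],[3.6,-3.9,-0.6,0],[3.6,-3.9,-0.6,0],[3.6,-3.9,-0.6,0],[3.6,-3.9,-0.6,0],[3.6,-3.9,-0.6,0],[0,0,0,0]]], "gripper": 100}}

```text
t: 1.4
tool_pos: [430.0, -245.4, 254.7]
tcp_rot: [1.0, 0.003, 0.001, -0.0]
force: [-0.1, -0.0, -0.6]
width: 93.0
grip_force: 0.0
```

```bash
python3 - <<'E'
from h import *
s=r.state();print(s['t'],s['tool_pos'],s['tcp_rot'])
c=cam('wrist');a,d=r.read_camera('wrist');cv2.imwrite('pics/w1.png',a[:,:,::-1]);np.savez('w1.npz',a=a,d=d,T=c[2])
o,_=rays(c,[[320,200]]);print(o-s['tool_pos'])
E
```

```text
1.4 [ 430.0331207  -245.40299387  254.65109806] [ 9.99996447e-01  2.61137437e-03  5.09543151e-04 -1.61839590e-04]
[ 73.72137884   1.0867194  173.5568251 ]
```

View pics/w1.png

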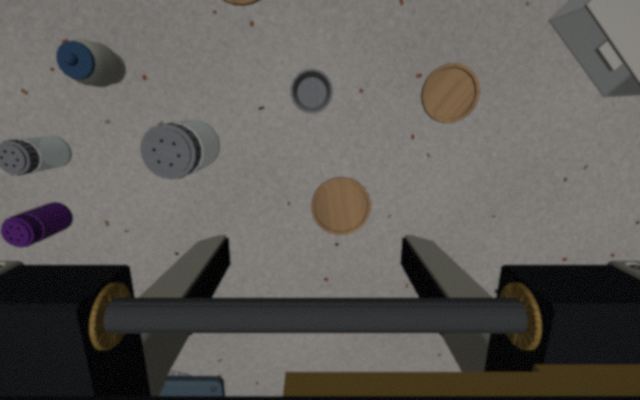

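The wrist view shows the medium saucer at (341,206), the small saucer at (450,93), the dish at (312,90), the large shaker's top at (170,150) and the edge of the large saucer at (240,0).

```bash
cat >> h.py <<'E'
def measure(c,a,d):
    hsv=cv2.cvtColor(a,cv2.COLOR_RGB2HSV);P=cloud(c,d)
    m=cv2.inRange(hsv,(8,70,60),(22,255,255));m[235:]=0
    for k in cv2.findContours(m,0,1)[0]:
        if cv2.contourArea(k)<300:continue
        h=cv2.convexHull(k)[:,0];W=plane(c,h,8)[:,:2].astype(np.float32)
        e=cv2.fitEllipse(W);print('saucer',h.mean(0).round(),np.round(e[0],1),np.round(e[1],1))
    b=((P[...,2]>40)&(P[...,2]<110)&(d>0)).astype(np.uint8);b[235:]=0
    n,l,s,_=cv2.connectedComponentsWithStats(b)
    for i in range(1,n):
        if s[i,4]<200:continue
        q=P[l==i];zt=np.percentile(q[:,2],90);t=(l==i)&(P[...,2]>zt-4)
        k=max(cv2.findContours(t.astype(np.uint8),0,1)[0],key=cv2.contourArea)
        h=cv2.convexHull(k)[:,0]
        W=plane(c,h,zt)[:,:2].astype(np.float32);(x,y),R=cv2.minEnclosingCircle(W)
        e=cv2.fitEllipse(W);print('obj',s[i],'top',round(zt,1),np.round(e[0],1),np.round(e[1],1),'circ',round(x,1),round(y,1),round(R,1),np.median(a[l==i],axis=0))
E
python3 - <<'E'
from h import *
z=np.load('w1.npz');measure(cam('wrist',z['T']),z['a'],z['d'])
E
```

```text
saucer [344. 208.] [ 381.3 -278.4] [77.3 78.8]
saucer [452.  93.] [ 524.5 -407. ] [67.9 69.1]
obj [ 572    0   68   96 4000] top 60.7 [ 616.  -492.7] [15.8 43.4] circ 570.9 -548.8 52.9 [130. 128. 123.]
obj [  56   39   55   46 1890] top 64.7 [552.    2.1] [36.6 38.8] circ 552.3 1.8 19.5 [37. 53. 70.]
obj [ 140  120   71   59 3241] top 91.8 [462.9 -94.7] [55.3 55.7] circ 462.9 -94.8 28.1 [88. 89. 91.]
obj [   0  137   49   38 1517] top 69.8 [452.8  84.8] [36.6 37.7] circ 452.8 84.4 18.8 [83. 84. 85.]
obj [   0  210   52   25 1043] top 69.7 [365.1 100.3] [36.9 41.7] circ 367.8 100.2 19.1 [46. 23. 61.]
```

{"name": "move_arm", "arguments": {"moves": [[[0,-5,0,0],[0,-5,0,0],[0,-5,0,0],[0,-5,0,0],[0,-5,0,0],[0,-5,0,0],[0,-5,0,0],[0,-5,0,0],[0,0,0,0]]]}}

```text
t: 2.58
tool_pos: [427.8, 153.2, 253.9]
tcp_rot: [1.0, 0.002, -0.0, -0.0]
force: [0.1, -0.6, 0.3]
width: 92.9
grip_force: 0.0
```

```bash
python3 - <<'E'
from h import *
s=r.state();print(s['t'],s['tool_pos'],s['tcp_rot'])
c=cam('wrist');a,d=r.read_camera('wrist');cv2.imwrite('pics/w2.png',a[:,:,::-1]);measure(c,a,d)
E
```

```text
2.575 [427.78106127 153.16268125 253.93819621] [ 9.99998788e-01  1.50184893e-03 -4.08007438e-04 -4.58777819e-05]
saucer [623. 210.] [ 382.2 -277.3] [78.7 85.1]
obj [ 433   37   47   47 1694] top 64.2 [553.    6.6] [37.1 37.5] circ 553.0 6.6 18.9 [37. 54. 73.]
obj [  79   72   67   50 2644] top 80.8 [513.  367.2] [46.1 46.7] circ 513.2 367.3 23.5 [86. 88. 90.]
obj [ 501  119   83   59 3871] top 91.3 [463.1 -88.7] [55.  55.9] circ 463.2 -88.5 28.2 [87. 88. 91.]
obj [ 355  137   38   38 1089] top 69.7 [453.2  89.5] [35.9 36.2] circ 453.4 89.5 18.4 [88. 89. 92.]
obj [177 188  30  28 610] top 61.8 [396.8 298.6] [26.6 28.1] circ 397.3 298.4 14.3 [84. 85. 87.]
obj [340 209  36  26 734] top 69.6 [368.  103.6] [34.6 36.2] circ 367.6 103.8 18.1 [60. 28. 79.]
```

View pics/w2.png

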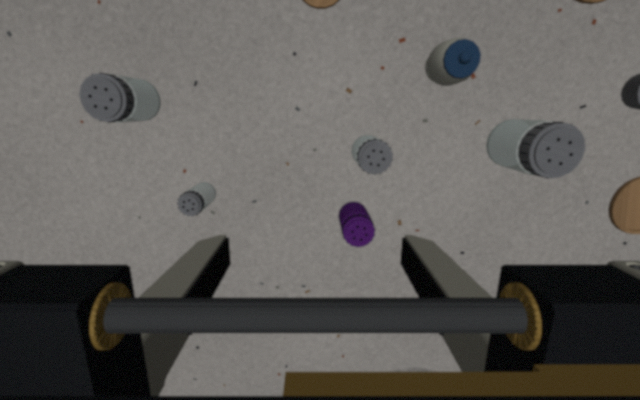

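The view shows tiny at (190,203), small at (375,155), medium at (102,98), large at (555,150) and the pot at (460,60). I'll start with the tiny shaker.

{"name": "move_arm", "arguments": {"moves": [[[-0.78,-3.7,3.35,0],[-0.78,-3.7,3.35,0],[-0.78,-3.7,3.35,0],[-0.78,-3.7,3.35,0],[0,0,3.1,0],[0,0,3.1,0],[0,0,3.1,0],[0,0,0,0]]]}}

```text
t: 3.62
tool_pos: [396.1, 297.0, 25.4]
tcp_rot: [1.0, -0.001, -0.003, 0.001]
force: [-0.7, -0.0, 0.9]
width: 92.9
grip_force: 0.0
```

```bash
python3 - <<'E'
from h import *
a,d=r.read_camera('wrist');cv2.imwrite('pics/w3.png',a[:,:,::-1]);s=r.state();print(s['tool_pos'],s['force'])
E
```

```text
[397.28629081 297.83957456  26.8574284 ] [ 0.47327973 -0.17704688  1.66703229]
```

View pics/w3.png

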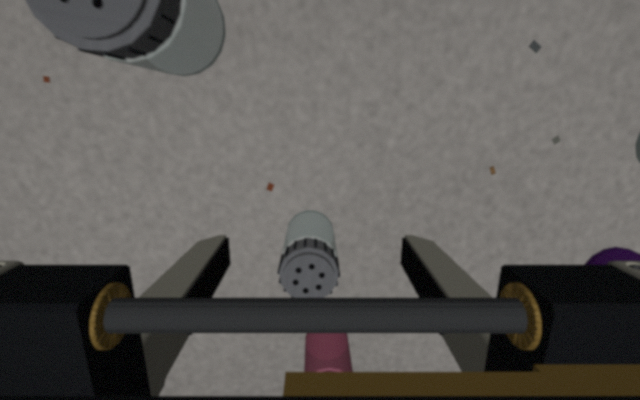

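The tiny shaker at (309,250) is between the fingers, about 3 mm to the left of centre. I'll close on it.

{"name": "move_arm", "arguments": {"moves": [[[0,-0.3,0,0],[0,0,0,0],[0,0,0,0],[0,0,0,0],[0,0,0,0],[0,0,0,0]]], "gripper": 0, "grip_force": 12}}

```text
t: 4.42
tool_pos: [396.9, 302.9, 27.3]
tcp_rot: [1.0, -0.0, -0.0, -0.0]
force: [0.0, -0.4, -0.6]
width: 37.7
grip_force: 0.0
```

{"name": "move_arm", "arguments": {"moves": [[[0,0,0,0],[0,0,0,0],[0,0,0,0]]]}}

```text
t: 4.8
tool_pos: [397.0, 302.9, 27.3]
tcp_rot: [1.0, -0.0, -0.0, 0.0]
force: [-0.6, -0.4, 0.1]
width: 30.2
grip_force: 11.8
```

{"name": "move_arm", "arguments": {"moves": [[[0,0,-1.5,0],[0,0,-3.5,0],[0,0,-4.0,0],[2.5,3,-1,0],[2.5,3,0,0],[2.5,3,0,0],[2.5,3,0,0],[2.5,3,0,0],[2.5,0,0,0],[0,0,0,0]]]}}

```text
t: 6.05
tool_pos: [548.6, 152.2, 128.2]
tcp_rot: [1.0, -0.001, 0.001, -0.0]
force: [0.7, 0.3, 0.9]
width: 29.9
grip_force: 11.8
```

```bash
python3 - <<'E'
from h import *
s=r.state();print(s['t'],s['tool_pos'],s['width'],s['grip_force'])
c=cam('wrist');a,d=r.read_camera('wrist');cv2.imwrite('pics/w4.png',a[:,:,::-1]);measure(c,a,d)
E
```

```text
6.05 [548.60517204 152.22904214 128.20238583] 29.941584225335294 11.800844371318817
saucer [319.  86.] [642.8 149.3] [58.1 58.3]
obj [ 469  170   69   59 3053] top 64.0 [554.3   6.8] [37.  38.4] circ 554.4 6.8 19.2 [43. 63. 85.]
obj [  7 216  79  19 934] top 71.8 [532.  368.8] [12.  30.9] circ 534.1 367.7 14.1 [113. 118. 115.]
```

View pics/w4.png

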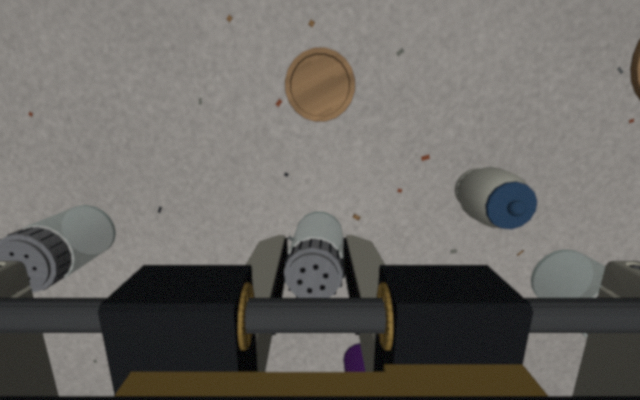

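It holds the tiny shaker at (320,250), and its saucer is at (320,85), which is world (642.5,149.5). Next I place it.

{"name": "move_arm", "arguments": {"moves": [[[3.2,0.1,0,0],[3.2,0.1,0,0],[3.0,0.1,0,0],[0,0,3,0],[0,0,3,0],[0,0,2.2,0],[0,0,1,0],[0,0,0,0],[0,0,0,0]]]}}

```text
t: 7.22
tool_pos: [641.6, 150.1, 36.7]
tcp_rot: [1.0, 0.0, 0.001, -0.0]
force: [0.1, -0.5, -0.4]
width: 29.6
grip_force: 11.8
```

{"name": "move_arm", "arguments": {"moves": [[[0.05,0,0.3,0],[0,0,0.2,0],[0,0,0,0]]]}}

```text
t: 7.6
tool_pos: [641.6, 149.8, 30.4]
tcp_rot: [1.0, -0.0, 0.0, -0.0]
force: [0.5, -0.9, -0.1]
width: 29.9
grip_force: 11.8
```

{"name": "move_arm", "arguments": {"moves": [[[0,0,0.1,0],[0,0,0,0]]]}}

```text
t: 7.85
tool_pos: [642.1, 149.7, 30.1]
tcp_rot: [1.0, -0.0, 0.001, 0.0]
force: [-0.7, -0.2, 4.2]
width: 29.9
grip_force: 11.9
```

{"name": "move_arm", "arguments": {"moves": [[[0,0,0,0],[0,0,0,0],[0,0,0,0],[0,0,0,0],[0,0,-2.0,0],[0,0,-4.0,0],[0,0,-5.0,0],[0,0,0,0]]], "gripper": 100}}

```text
t: 8.85
tool_pos: [644.7, 150.1, 144.6]
tcp_rot: [1.0, -0.0, 0.005, -0.0]
force: [0.7, -0.7, -0.1]
width: 92.7
grip_force: 0.0
```

{"name": "move_arm", "arguments": {"moves": [[[-4.75,1.5,0,0],[-4.75,1.5,0,0],[-4.75,1.5,0,0],[-4.75,1.6,0,0],[0,0,4,0],[0,0,4,0],[0,0,3.4,0],[0,0,0,0]]]}}

```text
t: 9.85
tool_pos: [448.4, 89.0, 22.9]
tcp_rot: [1.0, -0.0, -0.003, -0.0]
force: [0.9, -0.3, -0.0]
width: 93.2
grip_force: 0.0
```

```bash
python3 - <<'E'
from h import *
s=r.state();print(s['t'],s['tool_pos'],s['width'])
a,d=r.read_camera('wrist')
b=r.read_camera('scene')[0]
cv2.imwrite('pics/w5.png',np.hstack([a[150:350,:,::-1],]));cv2.imwrite('pics/s5.png',cv2.resize(b[140:300,200:520,::-1],(800,400)))
E
```

```text
9.85 [448.43602412  88.96246381  22.90404983] 93.2254437513634
```

View pics/w5.png

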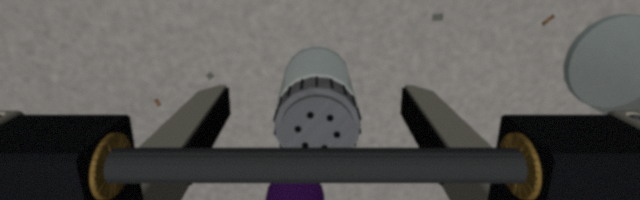

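View pics/s5.png

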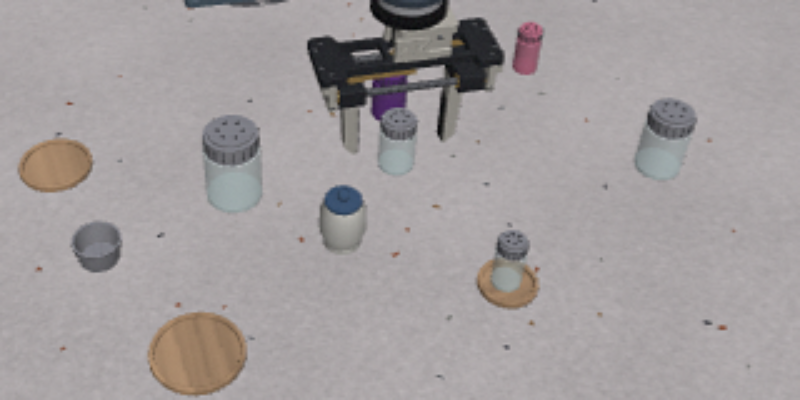

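The crop shows the tiny shaker on its saucer at (508,280). The small one is centred between the fingers at (317,90).

{"name": "move_arm", "arguments": {"moves": [[[0.3,0,-0.2,0],[0,0,0,0],[0,0,0,0],[0,0,0,0],[0,0,0,0],[0,0,0,0],[0,0,0,0],[0,0,0,0]]], "gripper": 0, "grip_force": 16}}

```text
t: 10.95
tool_pos: [454.5, 88.8, 27.4]
tcp_rot: [1.0, -0.0, -0.0, 0.0]
force: [-0.7, -1.6, 0.8]
width: 39.7
grip_force: 16.0
```

{"name": "move_arm", "arguments": {"moves": [[[0,0,-2,0],[0,0,-5,0],[0,0,-5,0],[0,4,0,0],[0,5,0,0],[0,5,0,0],[0,5,0,0],[0,5,0,0],[0,5,0,0],[0,5,0,0]]]}}

```text
t: 12.2
tool_pos: [454.0, -252.5, 147.0]
tcp_rot: [1.0, -0.0, -0.0, -0.0]
force: [0.8, -0.2, -1.0]
width: 39.8
grip_force: 16.0
```

{"name": "move_arm", "arguments": {"moves": [[[0,5,0,0],[0,5,0,0],[0,3.5,0,0],[0,2,0,0],[0,0,0,0]]]}}

```text
t: 12.82
tool_pos: [454.1, -406.5, 146.7]
tcp_rot: [1.0, -0.001, -0.0, -0.001]
force: [0.0, 1.1, -1.3]
width: 39.8
grip_force: 16.0
```

```bash
python3 - <<'E'
from h import *
s=r.state();print(s['t'],s['tool_pos'],s['width'],s['grip_force'])
c=cam('wrist');a,d=r.read_camera('wrist');cv2.imwrite('pics/w6.png',a[:,:,::-1]);measure(c,a,d)
E
```

```text
12.825 [ 454.09560199 -406.50890481  146.68972622] 39.820873776682745 15.99643886089325
saucer [187. 227.] [ 392.6 -278.4] [57.7 68.9]
saucer [319. 112.] [ 524.8 -407. ] [68.1 68.3]
obj [  458     0   182   119 14188] top 60.9 [ 701.6 -531.5] [129.3 393.1] circ 583.2 -577.7 65.5 [151. 149. 143.]
```

{"name": "move_arm", "arguments": {"moves": [[[3.1,0.05,0,0],[4.0,0.05,0,0],[0,0,3,0],[0,0,4,0],[0,0,3,0],[0,0,1,0],[0,0,0,0],[0,0,0,0]]]}}

```text
t: 13.88
tool_pos: [526.3, -407.6, 39.1]
tcp_rot: [1.0, 0.0, 0.001, 0.001]
force: [0.0, -0.4, -1.3]
width: 39.6
grip_force: 16.0
```

{"name": "move_arm", "arguments": {"moves": [[[-0.1,0,0.4,0],[0,0,0.3,0],[0,0,0.1,0],[0,0,0.05,0],[0,0,0,0]]]}}

```text
t: 14.5
tool_pos: [524.6, -407.5, 30.4]
tcp_rot: [1.0, -0.0, 0.0, 0.0]
force: [-1.5, 1.4, 7.9]
width: 39.8
grip_force: 16.0
```

{"name": "move_arm", "arguments": {"moves": [[[0,0,0,0],[0,0,0,0],[0,0,0,0],[0,0,0,0],[0,0,-2.0,0],[0,0,-5.0,0],[0,0,-5.0,0],[-1,-5.2,0,0],[-1,-5.2,0,0],[-1,-5.2,0,0]]], "gripper": 100}}

```text
t: 15.75
tool_pos: [494.0, -249.7, 149.0]
tcp_rot: [1.0, -0.0, 0.0, 0.0]
force: [0.0, -0.3, -0.1]
width: 93.0
grip_force: 0.0
```

{"name": "move_arm", "arguments": {"moves": [[[-1,-5.2,0,0],[-1.1,-5.3,0,0],[-1.1,-5.4,0,0],[0,0,0,0],[0,0,0,0]]]}}

```text
t: 16.38
tool_pos: [463.0, -92.5, 149.2]
tcp_rot: [1.0, 0.0, 0.001, 0.0]
force: [-0.3, -0.5, -0.6]
width: 93.3
grip_force: 0.0
```

```bash
python3 - <<'E'
from h import *
s=r.state();print(s['t'],s['tool_pos'],s['width'])
a,d=r.read_camera('wrist');cv2.imwrite('pics/w7.png',a[:,:,::-1])
E
```

```text
16.375 [462.97782372 -92.46609938 149.22428881] 93.30269927261484
```

View pics/w7.png

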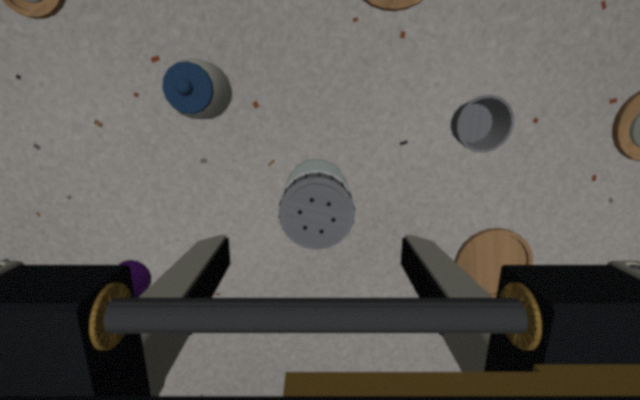

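The large shaker is centred at (317,210), so I'll go straight down and grip.

{"name": "move_arm", "arguments": {"moves": [[[0,0,4,0],[0,0,4,0],[0,0,2.1,0],[0,0,1,0],[0,0,0,0],[0,0,0,0]]]}}

```text
t: 17.18
tool_pos: [463.3, -92.8, 38.7]
tcp_rot: [1.0, -0.0, 0.001, 0.0]
force: [0.4, -0.3, 0.4]
width: 92.9
grip_force: 0.0
```

{"name": "move_arm", "arguments": {"moves": [[[0,0,0,0],[0,0,0,0],[0,0,0,0],[0,0,0,0],[0,0,0,0],[0,0,0,0]]], "gripper": 0, "grip_force": 28}}

```text
t: 17.92
tool_pos: [462.7, -92.4, 38.1]
tcp_rot: [1.0, -0.0, 0.0, 0.0]
force: [-1.2, -2.0, 3.7]
width: 59.2
grip_force: 28.0
```

{"name": "move_arm", "arguments": {"moves": [[[0,0,-2,0],[0,0,-4,0],[0,0,-4,0],[2.5,1.7,0,0],[2.5,1.7,0,0],[2.5,1.7,0,0],[2.5,1.7,0,0],[0,0,0,0],[0,0,0,0]]]}}

```text
t: 19.05
tool_pos: [561.2, -159.3, 136.7]
tcp_rot: [1.0, -0.0, -0.001, -0.001]
force: [-0.6, 0.1, -3.1]
width: 59.4
grip_force: 28.0
```

```bash
python3 - <<'E'
from h import *
s=r.state();print(s['t'],s['tool_pos'],s['width'],s['grip_force'])
c=cam('wrist');a,d=r.read_camera('wrist');cv2.imwrite('pics/w8.png',a[:,:,::-1]);measure(c,a,d)
E
```

```text
19.05 [ 561.23250164 -159.27619151  136.70904407] 59.43209379249309 27.99850970506668
saucer [574. 209.] [ 533.5 -404.8] [51.7 69.9]
saucer [313.  72.] [ 664.6 -157.8] [88.3 88.6]
obj [  86  183   67   52 2755] top 64.2 [554.1   2.1] [37.1 38.7] circ 554.0 2.1 19.4 [42. 62. 83.]
obj [277 182  78  22 207] top 109.0 [ 568.  -160.7] [46.1 53.1] circ 582.6 -161.2 20.5 [116. 121. 118.]
obj [581 222  58  13 468] top 62.1 [ 553.5 -392.6] [19.4 22.8] circ 539.6 -404.5 11.6 [104. 100.  88.]
```

{"name": "move_arm", "arguments": {"moves": [[[3.2,-0.1,0,0],[4.0,0,0,0],[3.0,0,0,0],[0,0,3,0],[0,0,3,0],[0,0,2,0],[0,0,1,0],[0,0,0,0],[0,0,0,0]]]}}

```text
t: 20.23
tool_pos: [665.0, -159.3, 49.1]
tcp_rot: [1.0, -0.0, 0.001, 0.0]
force: [0.2, 0.1, -2.1]
width: 59.5
grip_force: 28.0
```

{"name": "move_arm", "arguments": {"moves": [[[0,0,0.4,0],[0,0,0.2,0],[0,0,0.1,0],[0,0,0.05,0],[0,0,0,0]]]}}

```text
t: 20.85
tool_pos: [664.5, -159.2, 41.1]
tcp_rot: [1.0, -0.0, 0.0, 0.0]
force: [-4.1, 0.6, 5.8]
width: 59.3
grip_force: 28.0
```

{"name": "move_arm", "arguments": {"moves": [[[0,0,0,0],[0,0,0,0],[0,0,0,0],[0,0,0,0],[0,0,-2.0,0],[0,0,-5.0,0],[0,0,-5.0,0],[-1.5,-5.3,0,0],[-1.5,-5.3,0,0],[-1.5,-5.3,0,0]]], "gripper": 100}}

```text
t: 22.1
tool_pos: [619.0, 1.2, 160.5]
tcp_rot: [1.0, -0.0, 0.0, -0.0]
force: [0.2, 1.6, -0.2]
width: 93.1
grip_force: 0.0
```

{"name": "move_arm", "arguments": {"moves": [[[-1.5,-5.3,0,0],[-1.5,-5.3,0,0],[-1.5,-5.3,0,0],[-1.5,-5.3,0,0],[-1.5,-5.3,0,0],[-1.5,-5.3,0,0],[-1.5,-5.2,0,0],[0,0,0,0],[0,0,0,0]]]}}

```text
t: 23.22
tool_pos: [514.5, 369.6, 160.2]
tcp_rot: [1.0, 0.0, -0.0, 0.0]
force: [0.4, -0.6, -0.3]
width: 93.2
grip_force: 0.0
```

```bash
python3 - <<'E'
from h import *
s=r.state();print(s['t'],s['tool_pos'],s['width'])
c=cam('wrist');a,d=r.read_camera('wrist');cv2.imwrite('pics/w9.png',a[:,:,::-1]);measure(c,a,d)
E
```

```text
23.225 [514.45884601 369.63315831 160.17581697] 93.15571543696201
saucer [556.  45.] [643.3 150.1] [58.8 59.9]
obj [   0    0  106  173 9859] top 106.9 [611.1 564.7] [35.9 79.9] circ 612.0 562.1 40.8 [45. 45. 44.]
obj [ 569   19   61   46 2058] top 64.7 [639.2 151.9] [28.  28.9] circ 639.5 151.9 14.7 [78. 78. 76.]
obj [ 287  168   59   66 3015] top 80.7 [514.6 369.9] [45.7 45.9] circ 514.7 369.9 23.2 [88. 89. 91.]
```

View pics/w9.png

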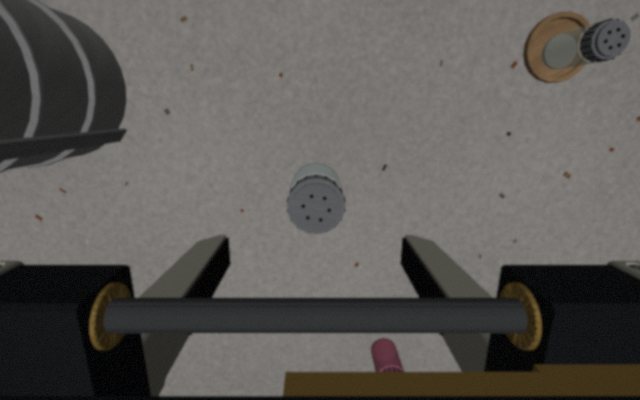

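The medium shaker is centred at (316,205). A steel container sits on the left, at pixel columns below 126, so I'll check the clearance to it.

```bash
python3 - <<'E'
from h import *
c=cam('wrist');a,d=r.read_camera('wrist');P=cloud(c,d)
q=P[:250,:200].reshape(-1,3);q=q[(q[:,2]>25)&(q[:,2]<300)]
for x in range(480,620,20):
    k=q[(q[:,0]>x)&(q[:,0]<x+20)]
    if len(k):print(x,k[:,1].min().round(),k[:,2].max().round())
E
```

```text
520 425.0 188.0
540 560.0 134.0
560 552.0 140.0
580 546.0 136.0
600 546.0 134.0
```

{"name": "move_arm", "arguments": {"moves": [[[0,0,4,0],[0,0,4,0],[0,0,0,0]]]}}

```text
t: 23.7
tool_pos: [512.8, 367.2, 77.3]
tcp_rot: [1.0, -0.001, -0.003, 0.002]
force: [-0.1, 0.0, -0.0]
width: 92.9
grip_force: 0.0
```

{"name": "move_arm", "arguments": {"moves": [[[0,0,3.5,0],[0,0,1.1,0],[0,0,0,0],[0,0,0,0]]]}}

```text
t: 24.2
tool_pos: [515.7, 370.2, 36.1]
tcp_rot: [1.0, -0.0, 0.001, -0.001]
force: [-0.3, 0.1, -0.1]
width: 92.9
grip_force: 0.0
```

{"name": "move_arm", "arguments": {"moves": [[[0,0,0,0],[0,0,0,0],[0,0,0,0],[0,0,0,0],[0,0,0,0],[0,0,0,0],[0,0,0,0]]], "gripper": 0, "grip_force": 22}}

```text
t: 25.08
tool_pos: [514.5, 369.7, 34.3]
tcp_rot: [1.0, -0.0, -0.0, 0.0]
force: [-0.1, -0.9, -0.0]
width: 49.8
grip_force: 22.0
```

{"name": "move_arm", "arguments": {"moves": [[[0,0,-2,0],[0,0,-5,0],[0,0,-5,0],[-1,4,0,0],[-1,5,0,0],[-1,5,0,0],[-1,5,0,0],[-1,5,0,0],[-1,5,0,0],[-1,5,0,0]]]}}

```text
t: 26.32
tool_pos: [443.8, 28.6, 154.1]
tcp_rot: [1.0, 0.0, -0.0, -0.0]
force: [0.7, 0.2, -1.7]
width: 49.6
grip_force: 22.0
```

{"name": "move_arm", "arguments": {"moves": [[[-1,5,0,0],[-1,5,0,0],[-1,5,0,0],[-1,5,0,0],[-1,5,0,0],[-1,4.8,0,0],[-0.3,1,0,0],[0,0,0,0],[0,0,0,0]]]}}

```text
t: 27.45
tool_pos: [381.5, -276.6, 154.1]
tcp_rot: [1.0, 0.0, -0.0, -0.001]
force: [1.3, -0.2, -2.4]
width: 49.6
grip_force: 22.0
```

```bash
python3 - <<'E'
from h import *
s=r.state();print(s['t'],s['tool_pos'],s['width'],s['grip_force'])
E
```

```text
27.45 [ 381.46325144 -276.59535365  154.10309808] 49.552450630334214 21.998198926448822
```

{"name": "move_arm", "arguments": {"moves": [[[0,0.2,2,0],[0,0,4,0],[0,0,3,0],[0,0,1.5,0],[0,0,0.5,0],[0,0,0,0],[0,0,0,0]]]}}

```text
t: 28.32
tool_pos: [382.1, -280.3, 45.2]
tcp_rot: [1.0, 0.0, 0.001, 0.001]
force: [-0.1, 0.4, -2.5]
width: 49.2
grip_force: 22.0
```

{"name": "move_arm", "arguments": {"moves": [[[0,-0.1,0.4,0],[0,0,0.2,0],[0,0,0.1,0],[0,0,0,0]]]}}

```text
t: 28.82
tool_pos: [381.4, -279.1, 37.3]
tcp_rot: [1.0, -0.0, -0.0, -0.0]
force: [-0.1, -0.6, -1.5]
width: 49.3
grip_force: 22.0
```

{"name": "move_arm", "arguments": {"moves": [[[0,0,0.1,0],[0,0,0.05,0],[0,0,0,0]]]}}

```text
t: 29.2
tool_pos: [381.5, -279.3, 37.2]
tcp_rot: [1.0, -0.0, 0.0, 0.0]
force: [-3.6, 2.4, 12.5]
width: 49.3
grip_force: 22.0
```

Contact. I'll release, retreat up and look.

{"name": "move_arm", "arguments": {"moves": [[[0,0,0,0],[0,0,0,0],[0,0,0,0],[0,0,0,0],[0,0,-2,0],[0,0,-5,0],[0,0,-5,0],[0,0,-5,0],[0,0,-4,0],[0,0,0,0]]], "gripper": 100}}

```text
t: 30.45
tool_pos: [382.7, -280.6, 249.2]
tcp_rot: [1.0, -0.0, 0.002, 0.003]
force: [1.0, -0.6, 0.4]
width: 92.5
grip_force: 0.0
```

```bash
python3 - <<'E'
from h import *
c=cam('wrist');a,d=r.read_camera('wrist');measure(c,a,d)
b=r.read_camera('scene')[0]
cv2.imwrite('pics/s9.png',cv2.resize(b[140:310,120:520,::-1],(800,340)))
cv2.imwrite('pics/w10.png',a[:,:,::-1])
E
```

```text
saucer [313. 165.] [ 381.2 -277.6] [77.5 77.9]
saucer [416.  52.] [ 524.2 -406.1] [67.8 68.6]
obj [   3    0   62   40 1898] top 65.2 [550.9   1.6] [36.8 38.6] circ 550.8 1.5 19.3 [35. 50. 61.]
obj [ 572    0   68   48 2184] top 60.6 [ 415.4 -662.3] [ 39.1 241.6] circ 545.9 -579.6 30.4 [127. 124. 119.]
obj [ 415   20   48   47 1618] top 72.6 [ 521.7 -404.7] [35.6 36.7] circ 521.7 -404.5 18.6 [84. 84. 87.]
obj [ 291  157   45   50 1755] top 83.8 [ 381.2 -278.7] [45.8 45.9] circ 381.3 -278.7 23.1 [87. 87. 90.]
```

View pics/s9.png

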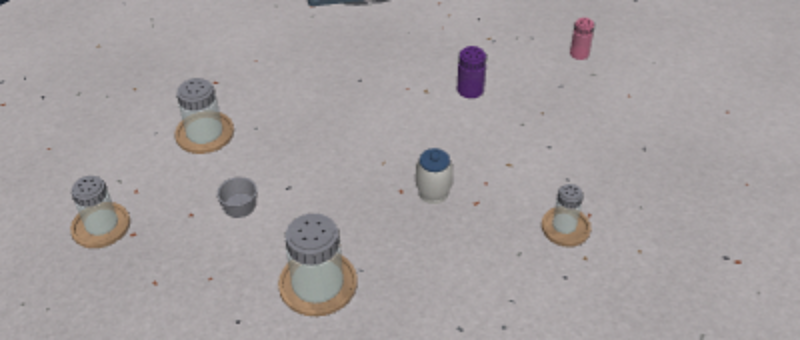

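View pics/w10.png

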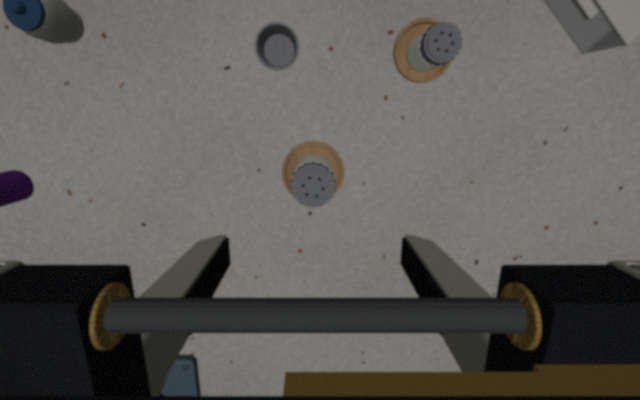

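All four shakers stand upright inside their rims, within about 3 mm of centre for the two re-measured. The pot and dish have not moved. I'll hand in.

```bash
python3 -c "
from bench import r
print(r.finish_job())"
```

```text
the job is handed in; nothing more can be done
None
```

I set all four shakers upright on their matching saucers, left the pot and dish untouched, and handed the job in at about 31 s; the hand-in gave no verdict back.

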